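# Unlock the coffee-money box

### The arm

A 6-joint arm with a two-finger parallel gripper is mounted at the origin on a cart in front of the work surface, level with it; the furniture and walls round the work are solid. World frame = base frame: x ahead of the robot, y to its left, z up, the work surface at z = 0. Lengths are in m, angles in rad, forces in N, time in s.
With the tool pointing down it reaches from about 0.35 to 0.85 m from the base axis. Payload 8.1 kg.
Tool frame: the origin (TCP) lies between the finger pads; the fingertips stand 11 mm ahead of it and the grasp point (between the pads) lies 8 mm behind it (tips_ahead is the z of the fingertips in the tool frame, in m); z points along the fingers, y is the line along which they close (so a half turn about z gives the same grasp; the last joint's range is limited). The gripper opens to 93 mm and grips with 3 to 60 N. Pads are 15 mm wide; open, the fingers measure 128 mm over their backs; the gripper's body (75 mm by 188 mm) begins 65 mm behind the grasp point.
Start: joints at [-1.196, 0.13, 1.488, -0, 1.523, -0.085], TCP at [0.266, -0.538, 0.23] pointing down, gripper open.
Joint ranges: [-2.96, 2.96], [-0.89, 2.26], [0.02, 2.5], [-1.34, 4.48], [0, 2.73], [-2.66, 2.66]. Speed limits (rad/s): [2.39, 2.39, 2.79, 3.14, 3.14, 3.14].

### API

Orientations are given as a rotation vector (axis times angle).
In Python, from plant import read_state, read_camera, close_job, tips_ahead gives the robot as it stands. The module is installed in compiled form; this text tells all that it offers.
- The arm moves only by the tool move_arm, never from a script. Its argument "plan" is a list of rows, each a list of 7 numbers: the turn, a rotation vector about the tool's x, y, z in units of 6 degrees (1.0 is 6 degrees), then the shift along the tool's x, y, z in units of 25 mm (1.0 is 25 mm), then the finger opening in mm, from 0 to 93. A call has exactly 10 rows; each row shifts and turns the commanded pose from where the row before left it, along the tool's axes as they then stand; what a row does not reach is not made up. A row lasts 1/10 s, in which the tool goes at most 50 mm and 8.59 degrees, less where a joint would pass 70% of its speed; a pose out of reach is approached as far as the arm can. A call is refused whole if a number of a shift passes 1 or a number of a turn 1, either way. A call with a gripper value outside its range is refused whole. The fingers move at their own pace and stop on an object; "force" is the grip in N (left out, the last holds). Time passes only in rows, so rows that do not move let the fingers close, or fill a call up. It gives the time, the measured TCP pose, the force, the opening and the grip force at its end, in the units of the state.
- read_state(): the state, without advancing time (a new reading comes with each control period).
- read_camera(name): name is "side" or "top"; returns a dict with "frame" (384x512x3 uint8, red, green, blue), "z_map" (384x512 float32, m along the optical axis (not along the pixel's ray), 0 where there is no reading), "fx", "fy", "cx", "cy" (pixels), "rvec" (rotation vector, rad) and "tvec" (3), from world to camera coordinates, as OpenCV has them. Camera axes: x right, y down, z forward; pixel columns grow to the right and rows downward; lengths in m; the calibration is good to about 2 mm. A picture is of the moment at which its call begins.
- close_job(): hands the job in; it is judged then, once.
The state is a dict: "t": time; "q": joint angles; "dq": joint speeds; "joint_torque": joint torques, N m; "tool_pos": TCP position; "orientation": TCP orientation; "force": force on the tool from outside, world axes, zero at the start; "wrist_torque": the same for the moment, N m; "opening": finger opening in m; "gripper_force": force on a finger pad.
Only numpy, scipy, OpenCV 4.12 (cv2) and the standard library are available. Lean on these libraries where they do the work, as an engineer would, in place of code of your own. Each camera call takes 0.05 s, during which the arm holds its last target. There are 200 camera calls.

### The job

Take the key with the blue head from the wooden key stand, push it fully home in the lock on top of the grey coffee-money box, and only then turn it about a quarter turn clockwise (seen from above) so that the bolt inside lets the drawer spring open. Leave the key standing in the lock and let go of it.

Things in the scene. Friction and masses are not known exactly. Their poses are not given: they have to be found in the camera images.
- blue_key_grip (a point): Centre of the key's blue head; z up along the key. Head 14 mm thick along x (grasp across this), 34 wide along y, 46 tall; below it a collar 36 across, 6 thick, then the blade, 8 along x, 20 along y, 36 long, tip 65 below this point. It stands in a fixed wooden stand 45 high, head centre at 74; red and yellow keys beside it at 52 mm steps along y. Fits either way round. About 60 g.
- keyway (a point): Centre of the keyway's mouth, on top of the brass lock plug in a blue ring on the grey box (fixed, 150x140x78 mm); 80 mm above the counter. z up; x, y turn with the plug. Slot 13 mm along x, 25 along y, 40 deep, edge bevelled 3 mm. The ring, 66 mm across, rises 3 mm above it. The key is home when its collar rests on the plug: head centre 29 mm above this point.
- lock (a joint): Angle of the lock plug, rad: 0 locked (at the start), growing clockwise seen from above, stop at 1.45. It turns easily (0.03 N m) and stays where it is left. The blade has up to about 0.25 rad of play in the slot before the plug follows. The bolt is drawn back at about 0.95.
- drawer (a joint): How far the white-fronted drawer in the box's front (the -x side of the locked keyway) stands open, m: 0 shut and bolted; once the bolt is drawn its spring pushes it out to 0.035.

How it is judged:
On the way, in this order (a step that is already met when the one before it is completed fails the run):
1. the blue key is fully home in the lock, which is not yet turned (z of blue_key_grip in the frame of keyway below 0.034 m and horizontal distance between blue_key_grip and keyway below 0.01 m and value of joint lock below 0.4 rad), for 0.1 s.
2. the key, still home, has turned the lock and the drawer has sprung open (z of blue_key_grip in the frame of keyway below 0.036 m and horizontal distance between blue_key_grip and keyway below 0.012 m and value of joint lock above 0.8 rad and value of joint drawer above 0.02 m), for 0.1 s.
At the end, for the whole second after the job is handed in: The drawer stands open by more than 20 mm, the lock is turned by more than 0.8 rad, and the blue key stands in the keyway, its head's centre less than 36 mm above the mouth and within 12 mm of its axis, leaning less than 15 degrees (all of step 2 and angle between blue_key_grip's own z axis and vertical below 0.26 rad); the robot touches nothing.
It also fails if it takes over 48 s, if anything falls off the work surface, if the arm or the gripper's body presses on something with over 40 N, if the wrist force passes 120 N, or if a joint passes its speed limit or range.

## Working session

There is one attempt and no reset: what is moved stays moved. The work goes in short steps, Python scripts to look and compute and a tool call to move; the robot and the scene stay as the last step left them, time stands still between calls to the robot, and variables do not carry over. Pictures are saved under pics/ and viewed, at most 10 in all, crops included, and the job is handed in when it is done.

Besides the shell and the picture viewer there is one more tool, called after ">>>" as name(argument=value, ...) on one line, values as JSON. move_arm: Moves the arm, as the interface text tells. Its arguments: {"type":"object","properties":{"plan":{"type":"array","items":{"type":"array","items":{"type":"number"}}},"force":{"type":"number"}},"required":["plan"]}

```bash
mkdir -p pics
python3 - <<'E'
from plant import *
import numpy as np,cv2
for n in("side","top"):
    c=read_camera(n); np.savez(n+"0.npz",**c)
    cv2.imwrite(f"pics/{n}0.png",c["frame"][...,::-1])
    R=cv2.Rodrigues(np.array(c["rvec"],float))[0]
    print(n,c["fx"],c["cx"],c["cy"],"pos",-R.T@np.array(c["tvec"]),"fwd",R[2])
s=read_state();print(s["t"],s["tool_pos"],s["orientation"],tips_ahead)
E
```

```text
side 484.17466989605197 261.73366847467884 196.39255719262357 pos [ 0.2791626  -1.17056669  0.50909595] fwd [ 0.21856006  0.89332455 -0.39268659]
top 441.7061893143293 258.7191319774695 190.55547148778425 pos [ 0.35346562 -0.18567907  1.03560683] fwd [ 0.15787351  0.02952501 -0.98701785]
0.1 [ 0.2660871  -0.53721189  0.22866437] [-3.05731323e+00 -7.15503231e-01  4.04690355e-04] 0.011
```

View pics/side0.png

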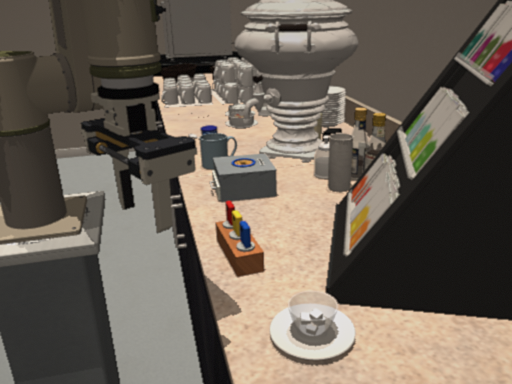

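View pics/top0.png

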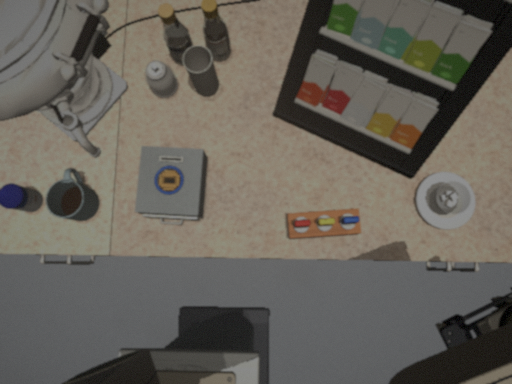

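The side view shows the blue key at (245,235) on the stand and the box with its blue ring at (243,163). In the top view the blue key is at (349,220), its row running roughly along image x, and the lock ring is at (170,180).

```bash
cat > h.py <<'E'
import numpy as np,cv2
from plant import *
def get(n): return dict(np.load(n+"0.npz"))
def cam(c):
    R=cv2.Rodrigues(np.array(c["rvec"],float))[0]; return R,-R.T@np.array(c["tvec"],float).ravel()
def ray(c,u,v):
    R,o=cam(c); d=R.T@np.array([(u-c["cx"])/c["fx"],(v-c["cy"])/c["fy"],1.]); return o,d/np.linalg.norm(d)
def plane(c,u,v,z):
    o,d=ray(c,u,v); return o+d*(z-o[2])/d[2]
def tri(r1,r2):
    A=np.stack([r1[1],-r2[1]],1); s=np.linalg.lstsq(A,r2[0]-r1[0],rcond=None)[0]
    p,q=r1[0]+s[0]*r1[1],r2[0]+s[1]*r2[1]; return (p+q)/2,np.linalg.norm(p-q)
def mask(c,col,box):
    h=cv2.cvtColor(c["frame"],cv2.COLOR_RGB2HSV)
    lo,hi={"blue":((105,110,40),(130,255,255)),"red":((172,150,60),(180,255,255)),"yellow":((22,150,80),(34,255,255)),"brass":((10,110,60),(30,255,255))}[col]
    m=cv2.inRange(h,lo,hi); k=np.zeros_like(m); x0,y0,x1,y1=box; k[y0:y1,x0:x1]=m[y0:y1,x0:x1]; return k
def world(c,m):
    v,u=np.nonzero((m>0)&(c["z_map"]>0)); z=c["z_map"][v,u]; R,o=cam(c)
    P=np.stack([(u-c["cx"])/c["fx"]*z,(v-c["cy"])/c["fy"]*z,z],1); return P@R+o
E
python3 - <<'E'
from h import *
t,s=get("top"),get("side")
B={"t":(280,195,375,245),"s":(210,195,270,255)}
for col in("blue","red","yellow"):
    out=[]
    for c,k in((t,"t"),(s,"s")):
        m=mask(c,col,B[k]); v,u=np.nonzero(m); out.append((u.mean(),v.mean()))
        P=world(c,m); print(col,k,len(u),np.round(out[-1],1),u.min(),u.max(),v.min(),v.max(),"zmap med",np.round(np.median(P,0),4),"zmax",np.round(np.percentile(P[:,2],95),4))
    print("  tri",tri(ray(t,*out[0]),ray(s,*out[1])))
B={"t":(145,155,195,205),"s":(220,150,270,180)}
out=[]
for c,k in((t,"t"),(s,"s")):
    m=mask(c,"blue",B[k]); ct=max(cv2.findContours(m,0,1)[0],key=cv2.contourArea); e=cv2.fitEllipse(ct); out.append(e[0]); P=world(c,m)
    print("ring",k,e,np.median(P,0)); 
print(tri(ray(t,*out[0]),ray(s,*out[1])), plane(t,*out[0],.083),plane(s,*out[1],.083))
cr=[cv2.resize(c["frame"][a:b,l:r],(400,400*(b-a)//(r-l)),interpolation=cv2.INTER_CUBIC) for c,(l,a,r,b) in((t,(135,140,215,230)),(t,(280,180,370,250)),(s,(205,145,285,205)),(s,(205,195,275,275)))]
H=300;cr=[cv2.resize(x,(400,300)) for x in cr]
cv2.imwrite("pics/crop0.png",np.vstack([np.hstack(cr[:2]),np.hstack(cr[2:])])[...,::-1])
E
```

```text
blue t 72 [350.3 219.3] 343 357 217 222 zmap med [ 0.4449 -0.3524  0.097 ] zmax 0.0997
blue s 192 [244.8 233.6] 240 249 221 247 zmap med [ 0.4412 -0.3688  0.0825] zmax 0.0983
  tri (array([ 0.44479415, -0.35609492,  0.07744431]), np.float64(0.0030002203348471605))<stdin>:7: RuntimeWarning: Mean of empty slice.
  ret = ret.dtype.type(ret / rcount)
Traceback (most recent call last):
ValueError: zero-size array to reduction operation minimum which has no identity
```

```bash
sed -i 's/((172,150,60),(180,255,255))/((0,190,60),(5,255,255))/' h.py
python3 - <<'E'
from h import *
t,s=get("top"),get("side")
h=cv2.cvtColor(t["frame"],cv2.COLOR_RGB2HSV); print(h[223,302],h[221,327],h[219,350],h[232,320],h[180,170],h[180,160])
B={"t":(280,195,375,245),"s":(210,195,270,255)}
for col in("blue","red","yellow"):
    out=[]
    for c,k in((t,"t"),(s,"s")):
        m=mask(c,col,B[k]); v,u=np.nonzero(m)
        if len(u)<5: print(col,k,"none"); out.append(None); continue
        out.append((u.mean(),v.mean()))
        if k=="t": print(col,len(u),np.round(out[-1],1),"at .097:",plane(c,*out[-1],.097),cv2.minAreaRect(np.stack([u,v],1).astype(np.float32)))
    if all(out): print("  tri",tri(ray(t,*out[0]),ray(s,*out[1])))
m=cv2.inRange(h,(3,120,60),(14,255,255)); m[:195]=0;m[245:]=0;m[:,:275]=0;m[:,375:]=0
ct=max(cv2.findContours(m,0,1)[0],key=cv2.contourArea); b=cv2.boxPoints(cv2.minAreaRect(ct)); print("stand",[np.round(plane(t,*p,.045)[:2],4) for p in b])
B={"t":(145,155,195,205),"s":(220,150,270,180)}
out=[]
for c,k in((t,"t"),(s,"s")):
    m=mask(c,"blue",B[k]); ct=max(cv2.findContours(m,0,1)[0],key=cv2.contourArea); e=cv2.fitEllipse(ct); out.append(e[0]); P=world(c,m)
    print("ring",k,e,np.median(P,0))
print(tri(ray(t,*out[0]),ray(s,*out[1])), plane(t,*out[0],.083),plane(s,*out[1],.083))
cr=[c["frame"][a:b,l:r] for c,(l,a,r,b) in((t,(130,140,214,203)),(t,(284,190,368,253)),(s,(205,145,285,205)),(s,(205,205,285,265)))]
cr=[cv2.resize(x,(400,300),interpolation=cv2.INTER_CUBIC) for x in cr]
cv2.imwrite("pics/crop0.png",np.vstack([np.hstack(cr[:2]),np.hstack(cr[2:])])[...,::-1])
# box outline in top view: grey top, z ~0.078
R=None; u,v=np.meshgrid(np.arange(120,225),np.arange(130,225)); mm=np.zeros(t["z_map"].shape,np.uint8); mm[130:225,120:225]=1
P=world(t,mm); P=P[(abs(P[:,2]-.078)<.012)]; r=cv2.minAreaRect(P[:,:2].astype(np.float32)); print("box",r,np.median(P[:,2]))
E
```

```text
[  3 164 138] [ 30 128 145] [110 145 130] [ 13 139 130] [14 69 48] [ 19 123 131]
blue 72 [350.3 219.3] at .097: [ 0.44439262 -0.35284634  0.097     ] ((350.0, 219.5), (5.0, 14.0), 90.0)
  tri (array([ 0.44479415, -0.35609492,  0.07744431]), np.float64(0.0030002203348471605))
red t none
yellow t none
stand [array([ 0.4599, -0.2213]), array([ 0.4741, -0.3791]), array([ 0.4197, -0.3821]), array([ 0.4054, -0.2258])]
ring t ((168.51617431640625, 179.62135314941406), (25.769298553466797, 26.599184036254883), 59.59037399291992) [0.52520518 0.03605869 0.08269536]
ring s ((243.08819580078125, 162.08799743652344), (7.595911979675293, 21.732410430908203), 87.07881164550781) [0.5244369  0.02719168 0.08365177]
(array([0.52694717, 0.04247318, 0.08264855]), np.float64(0.0014855768423017689)) [0.52762913 0.04230395 0.083     ] [0.52595522 0.04128161 0.083     ]
box ((0.5284080505371094, 0.0431382991373539), (0.14128777384757996, 0.15064363181591034), 87.55235290527344) 0.07822397995536523
```

View pics/crop0.png

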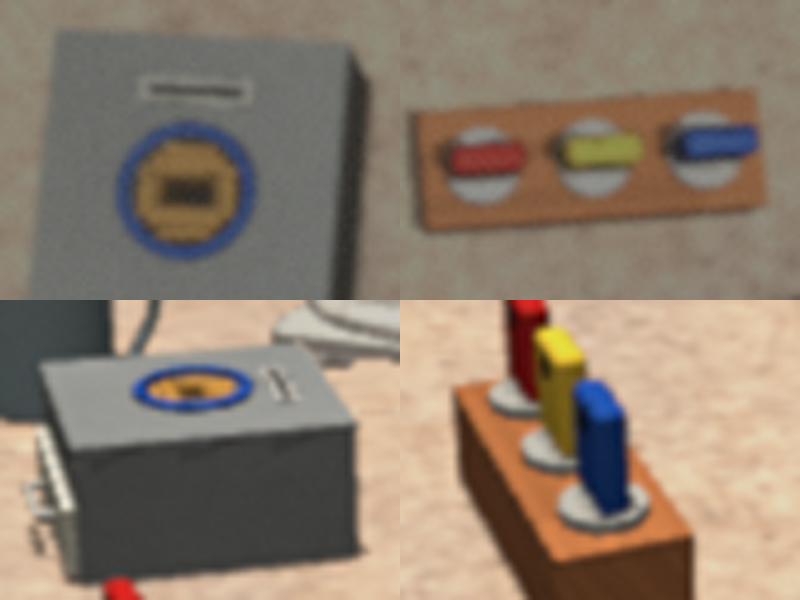

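Key: about (0.4445, -0.354), yaw about +5°, z about 0.075. Lock: about (0.527, 0.042), yaw about -2.5°, z about 0.08. Next I turn the tool and move above the key.

>>> move_arm(plan=[[0,0,-1,0,0,0,60],[0,0,-1,0,0,0,60],[0,0,-1,0,0,0,60],[0,0,-1,0,0,0,60],[0,0,-1,0,0,0,60],[0,0,-1,0,0,0,60],[0,0,-1,0,0,0,60],[0,0,-1,0,0,0,60],[0,0,-1,0,0,0,60],[0,0,-1,0,0,0,60]], force=30)

```text
t: 1.1
tool_pos: [0.2662, -0.5374, 0.229]
orientation: [-2.286, -2.154, -0.001]
force: [0.1, -1.3, 0.7]
opening: 0.0598
gripper_force: 0.0
```

>>> move_arm(plan=[[0,0,-0.74,0,0,0,60],[0,0,-0.74,0,0,0,60],[0,0,0,0.8,0.9,0,60],[0,0,0,0.8,1,0,60],[0,0,0,0.8,1,0,60],[0,0,0,0.8,1,0,60],[0,0,0,0.8,1,0,60],[0,0,0,0.9,1,0,60],[0,0,0,0.9,0.9,0,60],[0,0,0,0.8,0.9,0,60]])

```text
t: 2.1
tool_pos: [0.4435, -0.3543, 0.2291]
orientation: [-2.117, -2.32, -0.0]
force: [-0.3, 0.0, -0.3]
opening: 0.0601
gripper_force: 0.0
```

```bash
cat >> h.py <<'E'
from scipy.spatial.transform import Rotation as Ro
def goto(p,yaw_y_deg):
    s=read_state(); M=Ro.from_rotvec(s["orientation"]).as_matrix()
    a=np.radians(yaw_y_deg); y=np.array([np.cos(a),np.sin(a),0]); z=np.array([0,0,-1.]); T=np.stack([np.cross(y,z),y,z],1)
    print("t",round(s["t"],2),"tcp",np.round(s["tool_pos"],4),"yawy",np.degrees(np.arctan2(M[1,1],M[0,1])).round(2),"q6",s["q"][5].round(3),"F",np.round(s["force"],1),"op",s["opening"],s["gripper_force"])
    print(" turn units",np.round(np.degrees(Ro.from_matrix(M.T@T).as_rotvec())/6,3),"then shift units",np.round(T.T@(np.array(p)-s["tool_pos"])/.025,3))
E
python3 - <<'E'
from h import *
goto([.4445,-.354,.069],5.15)
t,s=read_camera("top"),read_camera("side")
cr=[c["frame"][a:b,l:r] for c,(l,a,r,b) in((t,(264,160,404,265)),(s,(165,150,305,255)))]
cv2.imwrite("pics/c1.png",np.hstack([cv2.resize(x,(400,300),interpolation=cv2.INTER_CUBIC) for x in cr])[...,::-1])
E
```

```text
t 2.1 tcp [ 0.4435 -0.3543  0.2291] yawy 5.24 q6 -0.856 F [-0.3  0.  -0.3] op 0.06007139997858462 0.0
 turn units [-0.005 -0.008  0.015] then shift units [0.01  0.039 6.405]
```

View pics/c1.png

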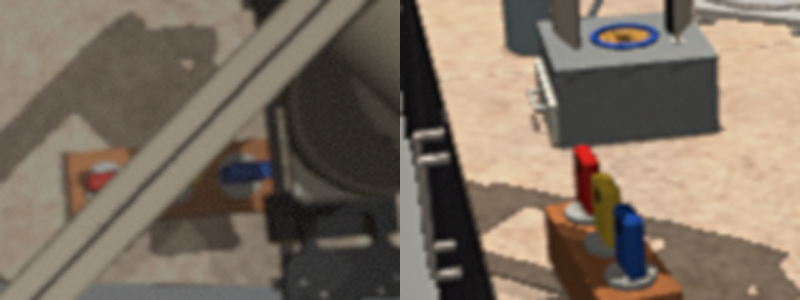

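The side crop shows the open fingers at columns 560–690, centred over the blue key (628,240). Next I descend and grip.

>>> move_arm(plan=[[0,0,0,0,0.04,0.8,60],[0,0,0,0,0,0.8,60],[0,0,0,0,0,0.8,60],[0,0,0,0,0,0.8,60],[0,0,0,0,0,0.8,60],[0,0,0,0,0,0.8,60],[0,0,0,0,0,0.7,60],[0,0,0,0,0,0.6,60],[0,0,0,0,0,0.3,60],[0,0,0,0,0,0,60]])

```text
t: 3.2
tool_pos: [0.443, -0.3553, 0.0683]
orientation: [-2.117, -2.318, 0.0]
force: [-0.7, 0.3, 0.5]
opening: 0.0599
gripper_force: 0.0
```

>>> move_arm(plan=[[0,0,0,0,0,0,30],[0,0,0,0,0,0,20],[0,0,0,0,0,0,16],[0,0,0,0,0,0,13],[0,0,0,0,0,0,10],[0,0,0,0,0,0,5],[0,0,0,0,0,0,5],[0,0,0,0,0,0,5],[0,0,0,0,0,0,5],[0,0,0,0,0,0,5]], force=30)

```text
t: 4.2
tool_pos: [0.444, -0.3558, 0.0698]
orientation: [2.118, 2.32, 0.0]
force: [0.0, 0.3, 1.3]
opening: 0.0138
gripper_force: 30.0
```

Run:
```python
from h import *
goto([.4445,-.354,.2],5.15)
s=read_camera("side")
cv2.imwrite("pics/c2.png",cv2.resize(s["frame"][165:285,165:325],(640,480),interpolation=cv2.INTER_CUBIC)[...,::-1])
```

```text
t 4.2 tcp [ 0.444  -0.3558  0.0698] yawy 5.22 q6 -0.857 F [0.  0.3 1.3] op 0.013818658557163433 30.000347793102264
 turn units [0.001 0.001 0.012] then shift units [ 0.069  0.025 -5.209]
```

View pics/c2.png

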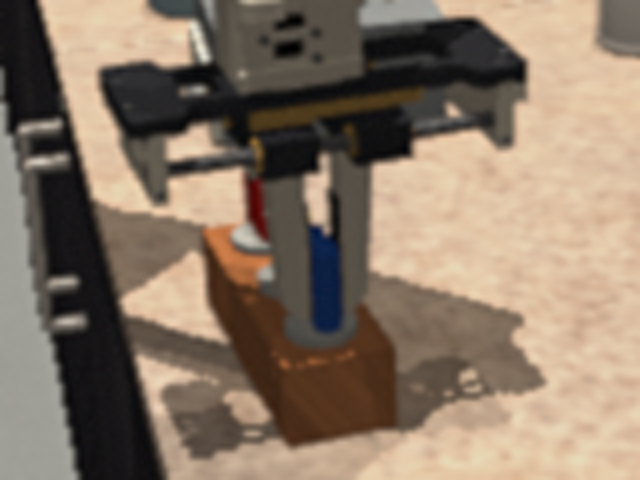

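Blue head is held between the fingers at 13.8 mm opening. Next I lift.

>>> move_arm(plan=[[0,0,0,0,0,-0.3,5],[0,0,0,0,0,-0.5,5],[0,0,0,0,0,-0.6,5],[0,0,0,0,0,-0.6,5],[0,0,0,0,0,-0.6,5],[0,0,0,0,0,-0.6,5],[0,0,0,0,0,-0.6,5],[0,0,0,0,0,-0.6,5],[0,0,0,0,0,-0.4,5],[0,0,0,0,0,-0.2,5]])

```text
t: 5.25
tool_pos: [0.4443, -0.3562, 0.1962]
orientation: [2.117, 2.319, -0.0]
force: [0.0, 0.2, -1.4]
opening: 0.014
gripper_force: 30.0
```

Run:
```python
from h import *
goto([.527,.042,.20],-2.45)
```

```text
t 5.25 tcp [ 0.4443 -0.3562  0.1962] yawy 5.22 q6 -0.857 F [ 0.   0.2 -1.4] op 0.014045522368296629 29.99979794025421
 turn units [0.011 0.012 1.279] then shift units [16.053  2.622 -0.152]
```

>>> move_arm(plan=[[0,0,0.64,0,0,0,5],[0,0,0.64,0,0,0,5],[0,0,0,0.5,0.15,0,5],[0,0,0,0.9,0.15,0,5],[0,0,0,0.9,0.15,0,5],[0,0,0,0.9,0.15,0,5],[0,0,0,0.9,0.15,0,5],[0,0,0,0.9,0.15,0,5],[0,0,0,0.9,0.15,0,5],[0,0,0,0.9,0.15,0,5]])

```text
t: 6.25
tool_pos: [0.4811, -0.1852, 0.1942]
orientation: [-2.265, -2.176, 0.0]
force: [-0.1, -0.6, -1.9]
opening: 0.0141
gripper_force: 30.0
```

>>> move_arm(plan=[[0,0,0,1,0.15,0,5],[0,0,0,1,0.15,0,5],[0,0,0,1,0.15,0,5],[0,0,0,1,0.15,0,5],[0,0,0,1,0.15,0,5],[0,0,0,1,0.15,0,5],[0,0,0,1,0.15,0,5],[0,0,0,1,0.15,0,5],[0,0,0,0.8,0.15,0,5],[0,0,0,0.4,0.07,0,5]])

```text
t: 7.25
tool_pos: [0.5261, 0.0434, 0.1942]
orientation: [-2.264, -2.177, 0.0]
force: [-0.5, -0.2, -0.8]
opening: 0.0137
gripper_force: 30.0
```

Run:
```python
from h import *
goto([.527,.042,.15],-2.45)
t,s=read_camera("top"),read_camera("side"); np.savez("top1.npz",**t); np.savez("side1.npz",**s)
cr=[c["frame"][a:b,l:r] for c,(l,a,r,b) in((t,(110,130,230,220)),(s,(185,95,305,185)))]
cv2.imwrite("pics/c3.png",np.hstack([cv2.resize(x,(400,300),interpolation=cv2.INTER_CUBIC) for x in cr])[...,::-1])
```

```text
t 7.25 tcp [0.5261 0.0434 0.1942] yawy -2.25 q6 0.024 F [-0.5 -0.2 -0.8] op 0.013732761068718293 29.99980866909027
 turn units [-0.008 -0.005  0.034] then shift units [-0.055  0.037  1.77 ]
```

View pics/c3.png

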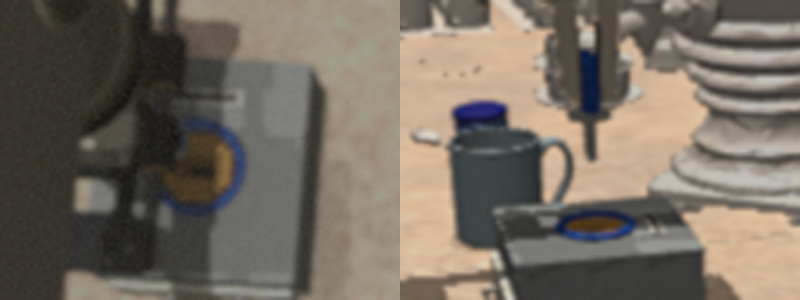

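The side crop shows the key hanging straight (blade tip at about (590,158)) above the ring at (596,225). Next I check the key's offset against the ring with the side rays.

Run:
```python
from h import *
s=dict(np.load("side1.npz")); 
def atY(u,v,y):
    o,d=ray(s,u,v); return o+d*(y-o[1])/d[1]
m=mask(s,"blue",(228,100,256,132)); v,u=np.nonzero(m); print(len(u),u.min(),u.max(),v.min(),v.max()); print("head",atY(u.mean(),v.mean(),.043-.017),atY(u.mean(),v.max(),.026))
m=mask(s,"blue",(225,152,270,175)); e=cv2.fitEllipse(max(cv2.findContours(m,0,1)[0],key=cv2.contourArea)); print("ring",e[0],plane(s,*e[0],.083))
t=dict(np.load("top1.npz")); 
goto([.5275,.0398,.145],-2.45)
```

```text
80 239 244 110 128
head [0.52292652 0.026      0.20392914] [0.52210854 0.026      0.18140313]
ring (243.19085693359375, 162.11770629882812) [0.52616836 0.04095939 0.083     ]
t 7.35 tcp [0.5262 0.0425 0.1943] yawy -2.27 q6 0.023 F [ 0.8 -0.3 -1.1] op 0.013742296468198318 29.999992847442627
 turn units [-0.007 -0.002  0.03 ] then shift units [-0.107  0.055  1.972]
```

>>> move_arm(plan=[[0,0,0,-0.1,0.07,0,5],[0,0,0,0,0,0.4,5],[0,0,0,0,0,0.5,5],[0,0,0,0,0,0.4,5],[0,0,0,0,0,0.3,5],[0,0,0,0,0,0.2,5],[0,0,0,0,0,0.15,5],[0,0,0,0,0,0,5],[0,0,0,0,0,0,5],[0,0,0,0,0,0,5]])

```text
t: 8.35
tool_pos: [0.5285, 0.0385, 0.1464]
orientation: [2.268, 2.173, 0.001]
force: [0.4, 0.3, 0.1]
opening: 0.0139
gripper_force: 30.0
```

Run:
```python
from h import *
goto([.528,.040,.104],-2.45)
s=read_camera("side");t=read_camera("top")
cr=[c["frame"][a:b,l:r] for c,(l,a,r,b) in((t,(130,145,210,205)),(s,(205,120,285,180)))]
cv2.imwrite("pics/c4.png",np.hstack([cv2.resize(x,(400,300),interpolation=cv2.INTER_CUBIC) for x in cr])[...,::-1])
```

```text
t 8.35 tcp [0.5285 0.0385 0.1464] yawy -2.45 q6 0.019 F [0.4 0.3 0.1] op 0.013920805457992094 29.999875724315643
 turn units [0.009 0.    0.   ] then shift units [ 0.057 -0.024  1.698]
```

View pics/c4.png

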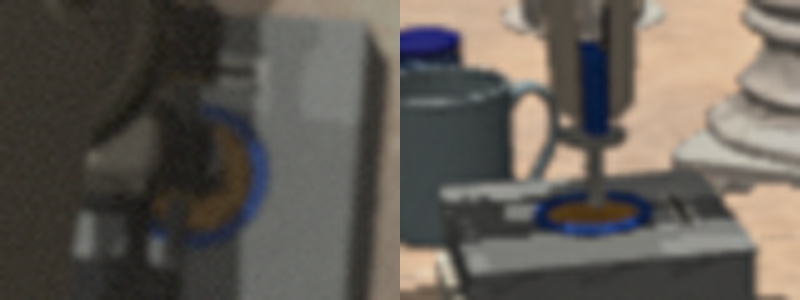

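The tip is at (596,205), just above the ring centre (596,213), so I lower it slowly into the mouth.

>>> move_arm(plan=[[0,0,0,0.04,0,0,5],[0,0,0,0,0,0.1,5],[0,0,0,0,0,0.1,5],[0,0,0,0,0,0.1,5],[0,0,0,0,0,0.1,5],[0,0,0,0,0,0.1,5],[0,0,0,0,0,0.1,5],[0,0,0,0,0,0,5],[0,0,0,0,0,0,5],[0,0,0,0,0,0,5]])

```text
t: 9.45
tool_pos: [0.5283, 0.0395, 0.131]
orientation: [2.268, 2.173, 0.0]
force: [-0.2, 0.9, -1.5]
opening: 0.0138
gripper_force: 30.0
```

The tip is about 9 mm below the mouth with no resistance, so it has entered.

>>> move_arm(plan=[[0,0,0,0,0,0.15,5],[0,0,0,0,0,0.15,5],[0,0,0,0,0,0.15,5],[0,0,0,0,0,0.15,5],[0,0,0,0,0,0.15,5],[0,0,0,0,0,0.1,5],[0,0,0,0,0,0.1,5],[0,0,0,0,0,0,5],[0,0,0,0,0,0,5],[0,0,0,0,0,0,5]])

```text
t: 10.45
tool_pos: [0.5284, 0.0395, 0.1074]
orientation: [2.268, 2.173, 0.0]
force: [-0.6, -0.4, -0.4]
opening: 0.0138
gripper_force: 30.0
```

>>> move_arm(plan=[[0,0,0,0,0,0.05,5],[0,0,0,0,0,0.05,5],[0,0,0,0,0,0.05,5],[0,0,0,0,0,0.04,5],[0,0,0,0,0,0.02,5],[0,0,0,0,0,0.02,5],[0,0,0,0,0,0,5],[0,0,0,0,0,0,5],[0,0,0,0,0,0,5],[0,0,0,0,0,0,5]])

```text
t: 11.45
tool_pos: [0.5286, 0.0395, 0.1045]
orientation: [2.268, 2.173, 0.001]
force: [-11.4, -0.5, 24.7]
opening: 0.0138
gripper_force: 30.0
```

It is seated: 25 N upward at TCP z 0.1045, against an expected 0.105. Next I ease the side load and turn clockwise.

>>> move_arm(plan=[[0,0,0,0,-0.04,0,5],[0,0,0,0,0,0,5],[0,0,0.4,0,0,0,5],[0,0,0.7,0,-0.01,0,5],[0,0,0.8,0,-0.01,0,5],[0,0,0.8,0,-0.01,0,5],[0,0,0.8,0,-0.01,0,5],[0,0,0.8,0,-0.01,0,5],[0,0,0.8,0,-0.01,0,5],[0,0,0.8,0,-0.01,0,5]])

```text
t: 12.45
tool_pos: [0.5258, 0.0399, 0.1045]
orientation: [2.824, 1.376, 0.0]
force: [-13.9, -1.6, 26.0]
opening: 0.0138
gripper_force: 30.0
```

Run:
```python
from h import *
goto([.528,.040,.104],-82)
print(read_state()["wrist_torque"])
```

```text
t 12.45 tcp [0.5258 0.0399 0.1045] yawy -38.04 q6 0.643 F [-13.9  -1.6  26. ] op 0.013802805756169764 30.02404510974884
 turn units [ 6.000e-03 -2.000e-03  7.327e+00] then shift units [0.086 0.009 0.022]
[-0.12361648  2.89478817  0.13269629]
```

>>> move_arm(plan=[[0,0,0.8,-0.02,-0.04,0,5],[0,0,0.8,0,-0.01,0,5],[0,0,0.8,0,-0.01,0,5],[0,0,0.8,0,-0.01,0,5],[0,0,0.8,0,-0.01,0,5],[0,0,0.8,0,-0.01,0,5],[0,0,0.8,0,-0.01,0,5],[0,0,0.8,0,-0.01,0,5],[0,0,0.8,0,-0.01,0,5],[0,0,0,0,0,0,5]])

```text
t: 13.45
tool_pos: [0.5236, 0.0424, 0.1045]
orientation: [-3.132, -0.241, -0.0]
force: [-14.4, 0.9, 26.1]
opening: 0.0138
gripper_force: 30.0
```

Run:
```python
from h import *
goto([.528,.040,.104],-82)
print(read_state()["wrist_torque"])
s=read_camera("side");t=read_camera("top")
cr=[c["frame"][a:b,l:r] for c,(l,a,r,b) in((t,(110,145,230,235)),(s,(185,120,305,210)))]
cv2.imwrite("pics/c5.png",np.hstack([cv2.resize(x,(400,300),interpolation=cv2.INTER_CUBIC) for x in cr])[...,::-1])
```

```text
t 13.45 tcp [0.5236 0.0424 0.1045] yawy -81.21 q6 1.4 F [-14.4   0.9  26.1] op 0.01383743934016267 30.00646948814392
 turn units [-0.003 -0.002  0.132] then shift units [0.163 0.119 0.02 ]
[0.26978975 2.88029046 0.00744289]
```

View pics/c5.png

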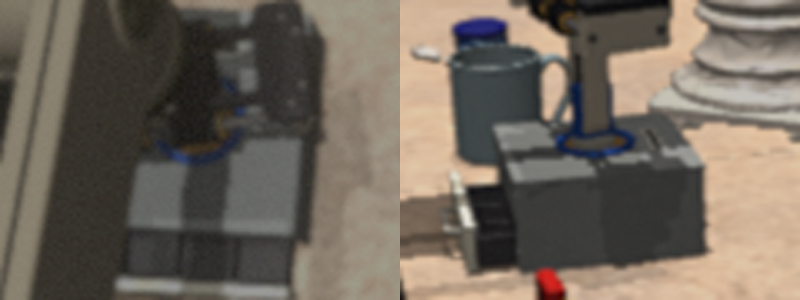

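The drawer stands open at left in the side crop (columns 450–515). Next I release and rise.

>>> move_arm(plan=[[0,0,0,0,0,-0.02,5],[0,0,0,0,0,-0.02,5],[0,0,0,0,0,0,15],[0,0,0,0,0,0,20],[0,0,0,0,0,0,30],[0,0,0,0,0,0,40],[0,0,0,0,0,0,45],[0,0,0,0,0,0,45],[0,0,0,0,0,0,45],[0,0,0,0,0,0,45]])

```text
t: 14.55
tool_pos: [0.5235, 0.042, 0.1024]
orientation: [3.132, 0.245, -0.0]
force: [0.7, 0.3, -1.1]
opening: 0.0451
gripper_force: 0.0
```

>>> move_arm(plan=[[0,0,0,0,0,-0.2,45],[0,0,0,0,0,-0.3,45],[0,0,0,0,0,-0.5,45],[0,0,0,0,0,-0.8,45],[0,0,0,0,0,-0.8,45],[0,0,0,0,0,-0.8,45],[0,0,0,0,0,-0.8,45],[0,0,0,0,0,-0.6,45],[0,0,0,0,0,-0.3,45],[0,0,0,0,0,0,45]])

```text
t: 15.55
tool_pos: [0.5242, 0.042, 0.2315]
orientation: [3.132, 0.245, 0.004]
force: [-0.2, -0.2, 0.5]
opening: 0.0449
gripper_force: 0.0
```

Run:
```python
from h import *
goto([.528,.040,.104],-82)
s=read_camera("side")
cv2.imwrite("pics/c6.png",cv2.resize(s["frame"][115:205,185:305],(640,480),interpolation=cv2.INTER_CUBIC)[...,::-1])
```

```text
t 15.55 tcp [0.5242 0.042  0.2315] yawy -81.06 q6 1.397 F [-0.2 -0.2  0.5] op 0.044853013671046806 0.0
 turn units [ 0.004 -0.024  0.157] then shift units [0.138 0.1   5.098]
```

View pics/c6.png

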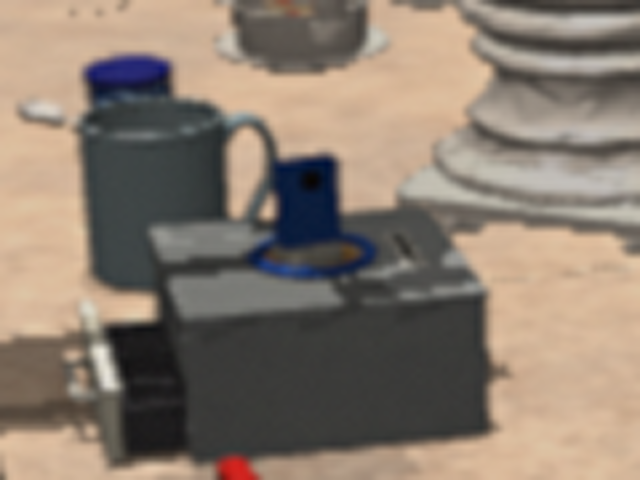

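The key stands in the lock, nearly upright (head (307,200), ring (313,252)), and the drawer is open. I check its height before handing in.

Run:
```python
from h import *
for n,b in(("side",(233,140,252,161)),("top",(145,140,195,200))):
    c=read_camera(n); m=mask(c,"blue",b); P=world(c,m); P=P[P[:,2]>.092]
    print(n,len(P),np.round(np.percentile(P,[2,50,98],axis=0),4) if len(P) else "")
```

```text
side 145 [[0.5076 0.0292 0.0927]
 [0.5209 0.0351 0.1101]
 [0.5379 0.0399 0.1321]]
top 30 [[0.5107 0.0334 0.1266]
 [0.5179 0.039  0.1318]
 [0.5261 0.0426 0.1341]]
```

```bash
python3 -c "
from plant import *
print(close_job())"
```

```text
the job is handed in; nothing more can be done
None
```

The blue key was pushed home, turned about 79° clockwise and let go; the last pictures show the drawer open and the key seated nearly upright with the gripper clear, and the job was handed in at about 16 s, with no verdict returned.

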